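Let off a ratchet clamp and take out the tray half

TASK

The milled grey tray half is still held in the green ratchet clamp: take the lever's black grip and its red trigger together in the hand and, squeezing, pull the lever tighter (towards the trigger's side) only until the hooked pawl comes free and the trigger suddenly gives, and no farther, or the part is crushed. Keep the trigger squeezed and ease the lever all the way back to its stop, neither letting it fly back nor forcing it against the pawl, then let go. Lift the tray half out of the open jaws, lay it gently and flat on the floor of the blue tray, clear of the tweezers in it, and leave the other things where they are.

Things in the scene. Friction and masses are not known exactly. Their poses are not given: they have to be found in the camera images.
- clamp: Dark green clamp bed, 110 (x) x 345 (y) x 14 mm, fixed to the bench; origin on the bench under the lever's pivot, y axis along the bed from lever to jaws (y = -62 to +283 mm). Housing round the pivot 86 x 98 mm, 28 mm high, brass wheel on it up to 45 mm, lever hub to 68 mm. In this frame the lever points to 233 degrees (anticlockwise from x) at the start, to 166 degrees at its stop.
- lever_axis (a point): Point on the lever's upright pivot axis, 42 mm above the bench, level with the middle of the lever's grip. The lever turns in a level plane: anticlockwise seen from above is tighter, clockwise is back (looser). Axes as of the clamp.
- lever_grip (a point): Middle of the lever's black grip, 112 mm from the pivot axis, 42 mm above the bench; x axis outward along the lever, y level towards the red trigger (the tightening way), z up. Grip 14 mm wide (y -7 to 7), 18 mm tall (33 to 51 mm above the bench), 82 to 152 mm from the pivot. The trigger lies beside it: together y = -7 to +24 mm here, +15 squeezed home. Free bench below and beside.
- lever (a joint): Lever angle, rad: about -0.03 at the start, positive tighter, negative back, -1.17 at its stop (jaw 14 mm open). Springs drive it back all the way: 7 to 9 N at the grip at first, about 13 N when pulled tighter, 3 N at the stop. The tray half is over-squeezed from about 2 mm (at the grip) past the point where the trigger gives. Let go, the pawl catches a tooth every 0.45 rad.
- tray_half_bar (a point): Middle of the cross bar of the tray half, half-way up. The bar runs along this point's x axis, is 13 mm wide (y) and 8 mm tall, with an open window on either side, 28 mm or more wide (y) and 70 mm long (x). It starts with its underside 45 mm above the bench; under bar and windows it is free down to 26 mm above the bench.
- tray_half: Tray half: milled grey aluminium frame, 94 (x) x 100 (y) x 8 mm, 0.1 kg, loose; origin at the centre of its underside, z up. It lies level on two parallels, its y ends between the steel jaws, whose tops stand 59 mm above the bench.
- jaw_pad: Grey plastic pad on the sliding jaw, 66 x 7 x 20 mm, pressed by springs against the +y end of the tray half; its origin is under the lever's pivot as for the clamp, not at the pad.
- blue_tray: Blue component tray, loose, 182 (x) x 282 (y) x 28 mm; origin at the centre of its underside, floor 3 mm up, inside 162 x 262 mm.
- tweezers: Steel tweezers, 118 mm long, 9 mm high, lying across the inside of the blue tray near its -y end (about y = -106 mm in the tray's frame); origin at the centre of the underside.
- hex_key: Bent steel hex key, 24 x 78 x 6 mm, a bystander lying on the bench.
- white_jar: Small white jar with a cream lid, 51 mm across, 49 mm high, a bystander on the bench.
- tooth_plate: Brass ratchet wheel, fixed, 81 mm across, 14 hooked teeth; the pawl (dark steel) is one piece with the red trigger (58 x 7 x 18 mm). While it is hooked under load the trigger yields 2 mm at most, however hard it is squeezed; a squeeze of about 25 N closes it with a jump of 6 mm once the lever is pulled 0.04 to 0.2 rad (5 to 22 mm at the grip) tighter, differing each time. Its spring is 3 to 4 N.
Not all that is in view belongs to the job. What is shaped like the tray_half but purple is not meant.

How it is judged:
By the outcome, as a careful person would: the job done as asked, in the order asked, and still so for the second after the job is handed in, with the robot touching nothing.
It also fails if it takes over 72 s, if anything falls off the work surface, if the arm or the gripper's body presses on something with over 40 N, if the wrist force passes 120 N, or if a joint passes its speed limit or range.

ROBOT

A 6-joint arm with a two-finger parallel gripper is mounted at the origin on a cart in front of the work surface, level with it; the furniture and walls round the work are solid. World frame = base frame: x ahead of the robot, y to its left, z up, the work surface at z = 0. Lengths are in mm, angles in rad, forces in N, time in s.
With the tool pointing down it reaches from about 325 to 875 mm from the base axis. Payload 4.4 kg.
Tool frame: the origin (TCP) lies at the very end of the fingers, on their centre line; the grasp point (between the pads) lies 19 mm behind it; z points along the fingers, y is the line along which they close (so a half turn about z gives the same grasp; the last joint's range is limited). The gripper opens to 85 mm and grips with 20 to 120 N. Pads are 22 mm wide; open, the fingers measure 114 mm over their backs; the gripper's body (76 mm by 85 mm) begins 54 mm behind the grasp point. The pads swing forward as they close: fully open they stand 13 mm farther back than shut.
Start: joints at [-1.401, 0.207, 1.542, -0, 1.393, -0.15], TCP at [180.754, -545.853, 231.282] pointing down, gripper open.
Joint ranges: [-2.73, 2.73], [-0.86, 2.22], [0.23, 2.46], [-1.11, 4.25], [0.08, 2.63], [-2.82, 2.82]. Speed limits (rad/s): [2.79, 2.79, 3.14, 3.14, 3.14, 3.14].

INTERFACE

Orientations are given as a unit quaternion [w, x, y, z].
In Python, from station import manip gives the robot as it stands.
- The arm moves only by the tool send_rows, never from a script. Its argument "steps" is a list of rows, each a list of 5 numbers: the finger opening in m, from 0 to 0.0854, then the shift along the tool's x, y, z in m, then the turn about the tool's z in degrees. In form: [[fingers, tx, ty, tz, roll], ...]. A call has exactly 10 rows; each row shifts and turns the commanded pose from where the row before left it, along the tool's axes as they then stand; what a row does not reach is not made up. A row lasts 1/12 s, in which the tool goes at most 41.7 mm and 7.16 degrees, less where a joint would pass 70% of its speed; a pose out of reach is approached as far as the arm can. A call is refused whole if a number of a shift passes 0.0417 or a number of a turn 7.16, either way. A call with a gripper value outside its range is refused whole. The fingers move at their own pace and stop on an object; the grip force is fixed at half the most. Time passes only in rows, so rows that do not move let the fingers close, or fill a call up. It gives the time, the measured TCP pose, the force, the opening and the grip force at its end, in the units of the state.
- manip.get_state(): the state, without advancing time (a new reading comes with each control period).
- manip.grab_frame(name): name is "side" or "top" or "wrist"; returns the picture (384x512x3 uint8, blue, green, red); there is no depth.
- manip.camera_model(name): a dict with "fx", "fy", "cx", "cy" (pixels), "rvec" (rotation vector, rad) and "tvec" (3), from world to camera coordinates, as OpenCV has them. Camera axes: x right, y down, z forward; pixel columns grow to the right and rows downward; lengths in mm; the calibration is good to about 2 mm. A picture is of the moment at which its call begins: read the wrist's pose just before it. camera_model takes no time and is no camera call; for the wrist camera it gives the pose at the moment of the call.
- manip.hand_in(): hands the job in; it is judged then, once.
The state is a dict: "t": time; "joints": joint angles; "joint_vel": joint speeds; "tau": joint torques, N m; "ee_pos": TCP position; "eef_rot": TCP orientation; "contact_force": force on the tool from outside, world axes, zero at the start; "torque": the same for the moment, N m; "finger_gap": finger opening in mm; "grasp_force": force on a finger pad.
Only numpy, scipy, OpenCV 4.12 (cv2) and the standard library are available. Lean on these libraries where they do the work, as an engineer would, in place of code of your own. Each camera call takes 0.05 s, during which the arm holds its last target. There are 200 camera calls.

## Working session

There is one attempt and no reset: what is moved stays moved. The work goes in short steps, Python scripts to look and compute and a tool call to move; the robot and the scene stay as the last step left them, time stands still between calls to the robot, and variables do not carry over. Pictures are saved under pics/ and viewed, at most 10 in all, crops included, and the job is handed in when it is done.

Besides the shell and the picture viewer there is one more tool, called after "Call:" by a JSON object that holds its "op" and its "data". send_rows: Moves the arm, as the interface text tells. Its arguments: {"type":"object","properties":{"steps":{"type":"array","items":{"type":"array","items":{"type":"number"}}}},"required":["steps"]}

```bash
mkdir -p pics; cat > h.py <<'E'
import numpy as np, cv2
from station import manip
def ray(cam,u,v,z,m=None):
    m=m or manip.camera_model(cam)
    R=cv2.Rodrigues(np.array(m["rvec"],float))[0];t=np.array(m["tvec"],float).ravel()
    d=R.T@np.array([(u-m["cx"])/m["fx"],(v-m["cy"])/m["fy"],1]);c=-R.T@t
    return c+d*(z-c[2])/d[2]
def proj(cam,p,m=None):
    m=m or manip.camera_model(cam)
    K=np.array([[m["fx"],0,m["cx"]],[0,m["fy"],m["cy"]],[0,0,1]])
    return cv2.projectPoints(np.array(p,float).reshape(-1,3),np.array(m["rvec"],float),np.array(m["tvec"],float),K,None)[0].reshape(-1,2)
E
python3 - <<'E'
from h import *
print(manip.get_state())
for c in("top","side"):
    f=manip.grab_frame(c);cv2.imwrite(f"pics/{c}0.png",cv2.resize(f,(800,600)));cv2.imwrite(f"{c}_raw.png",f)
    print(c,ray(c,256,192,0))
E
```

```text
{'t': 0.0, 'joints': array([-1.40150938e+00,  2.07413140e-01,  1.54295678e+00,  2.31766652e-05,
        1.39350169e+00, -1.50519737e-01]), 'joint_vel': array([-1.72102167e-04, -4.40730245e-04,  1.40789377e-03, -6.83950436e-05,
       -3.93055569e-04, -7.59188899e-04]), 'tau': array([-1.89249513e-04, -3.83027208e+01, -2.91602272e+01, -2.39944638e-04,
        1.04117460e-02, -1.14709573e-05]), 'ee_pos': array([ 180.62692168, -545.09696053,  230.12831495]), 'eef_rot': array([-1.13953845e-03,  9.87242365e-01,  1.59220646e-01,  7.11554500e-07]), 'contact_force': array([-0.42900147, -0.30943107, -0.08054076]), 'torque': array([-0.02609193,  0.01111278, -0.02218148]), 'grasp_force': 0.0, 'finger_gap': 85.25410977351153}
top [549.81260882  33.72125652   0.        ]
side [528.19195987 -36.01915209   0.        ]
```

View pics/top0.png

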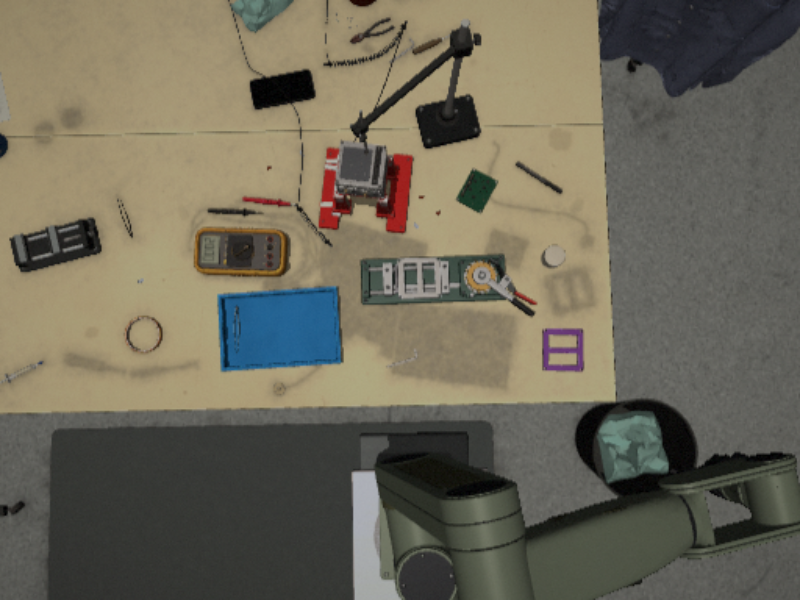

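View pics/side0.png

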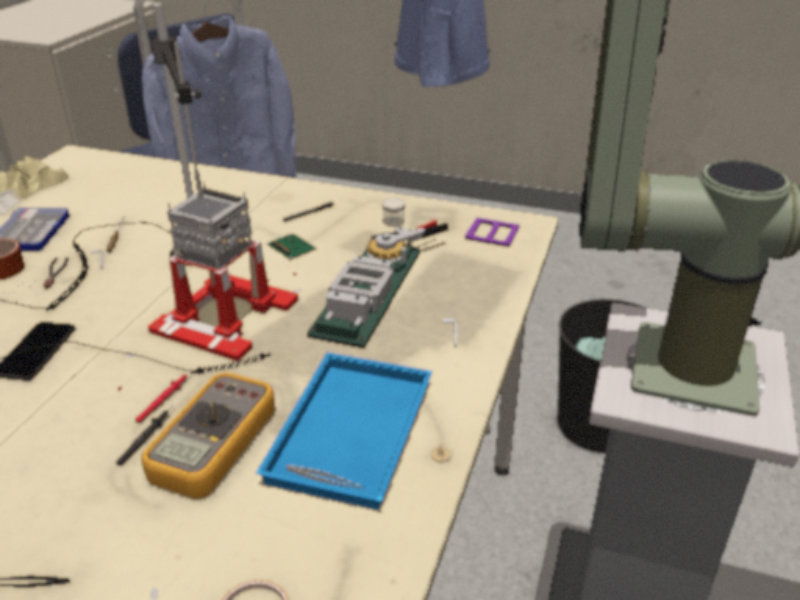

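Top view: the green clamp lies at (362–507, 255–303), with the brass wheel at (481,276) and the lever's black grip and red trigger at about (523,298). The grey tray half is at (423,278), between the jaws. The blue tray is at (280,328), with the tweezers at its left end (237,328). The purple frame at (563,350) is the decoy. The clamp axes roughly match the world axes. Next I'll get coarse positions.

```bash
python3 - <<'E'
from h import *
f=cv2.imread("top_raw.png");hsv=cv2.cvtColor(f,cv2.COLOR_BGR2HSV)
def blob(lo,hi,box,z,n):
    m=cv2.inRange(hsv,lo,hi);k=np.zeros_like(m);x0,y0,x1,y1=[int(a*.64) for a in box];k[y0:y1,x0:x1]=m[y0:y1,x0:x1]
    p=cv2.findNonZero(k);r=cv2.minAreaRect(p);c=cv2.boxPoints(r)
    print(n,len(p),r,ray("top",*r[0],z).round(),[ray("top",*q,z).round()[:2].tolist() for q in c])
blob((40,50,20),(90,255,120),(350,245,520,315),14,"bed")
blob((15,110,120),(30,255,255),(455,250,510,305),45,"wheel")
blob((0,140,90),(8,255,255),(505,275,545,310),42,"trig")
blob((95,120,60),(115,255,255),(210,280,350,380),28,"tray")
print("grip px",ray("top",523*.64,307*.64,42),"bar",ray("top",423*.64,278*.64,49))
m=manip.camera_model("wrist");R=cv2.Rodrigues(np.array(m["rvec"],float))[0];print(m,-R.T@np.array(m["tvec"]).ravel(),R)
E
```

```text
bed 225 ((276.77178955078125, 178.93052673339844), (27.860937118530273, 91.47870635986328), 87.75425720214844) [596. -44.  14.] [[645.0, 127.0], [651.0, -214.0], [547.0, -215.0], [541.0, 124.0]]
wheel 129 ((307.2500305175781, 176.25001525878906), (17.677669525146484, 16.970561981201172), 45.0) [ 600. -154.   45.] [[602.0, -110.0], [645.0, -155.0], [598.0, -199.0], [555.0, -154.0]]
trig 28 ((336.0, 190.5), (13.86362075805664, 1.7888542413711548), 26.56505012512207) [ 546. -258.   42.] [[554.0, -234.0], [560.0, -237.0], [537.0, -282.0], [531.0, -278.0]]
tray 3641 ((178.10179138183594, 209.9757537841797), (48.67747497558594, 77.05833435058594), 86.05481719970703) [487. 321.  28.] [[570.0, 469.0], [584.0, 185.0], [405.0, 175.0], [391.0, 456.0]]
grip px [ 523.80535253 -252.38537662   42.        ] bar [595.84447639 -20.6585982   49.        ]
{'fx': 306.6167661668123, 'fy': 306.6167661668123, 'cx': 252.89619529989736, 'cy': 191.2358309121688, 'rvec': array([-2.32179058,  1.67743889,  0.27835149]), 'tvec': array([-573.30935717,  -40.9866011 ,  378.68035321])} [ 258.71314383 -518.8515949   370.97555455] [[ 0.31386312 -0.94946719 -0.00141175]
 [-0.89903617 -0.29766974  0.32113344]
 [-0.3053259  -0.09952273 -0.9470329 ]]
```

Call:
{"op": "send_rows", "data": {"steps": [[0.06, 0.033, -0.013, 0.005, 0], [0.06, 0.033, -0.013, 0.005, 0], [0.06, 0.033, -0.013, 0.005, 0], [0.06, 0.033, -0.013, 0.005, 0], [0.06, 0.033, -0.013, 0.005, 0], [0.06, 0.033, -0.013, 0.005, 0], [0.06, 0.033, -0.013, 0.005, 0], [0.06, 0.033, -0.013, 0.005, 0], [0.06, 0.033, -0.013, 0.005, 0], [0.06, 0.033, -0.013, 0.005, 0]]}}

```text
t: 0.93
ee_pos: [454.0, -317.1, 180.6]
eef_rot: [-0.0, 0.987, 0.159, -0.0]
contact_force: [0.6, -1.3, -0.0]
finger_gap: 60.4
grasp_force: 0.0
```

Call:
{"op": "send_rows", "data": {"steps": [[0.06, 0.033, -0.013, 0.005, -5], [0.06, 0.033, -0.013, 0.005, -5], [0.06, 0.033, -0.013, 0.005, -5], [0.06, 0, 0, 0.005, -5], [0.06, 0, 0, 0.005, -5], [0.06, 0, 0, 0.005, -5], [0.06, 0, 0, 0, -6], [0.06, 0, 0, 0, 0], [0.06, 0, 0, 0, 0], [0.06, 0, 0, 0, 0]]}}

```text
t: 1.77
ee_pos: [528.4, -243.9, 151.2]
eef_rot: [-0.0, 0.89, 0.456, -0.0]
contact_force: [0.3, 0.1, 0.5]
finger_gap: 59.8
grasp_force: 0.0
```

```bash
python3 - <<'E'
from h import *
import json
s=manip.get_state();print(s["t"],s["ee_pos"],s["eef_rot"],s["joints"],s["finger_gap"])
m=manip.camera_model("wrist");f=manip.grab_frame("wrist");cv2.imwrite("w1_raw.png",f);cv2.imwrite("pics/w1.png",cv2.resize(f,(800,600),interpolation=cv2.INTER_CUBIC))
json.dump({k:np.array(v).tolist() for k,v in m.items()},open("w1.json","w"))
E
```

```text
1.7667 [ 528.35283055 -243.9234186   151.202771  ] [-5.50902541e-05  8.90233890e-01  4.55503695e-01 -3.97017677e-05] [-5.81178329e-01  2.97129161e-01  1.60286463e+00 -1.54380709e-05
  1.24173388e+00  4.37471188e-02] 59.80793682609001
```

View pics/w1.png

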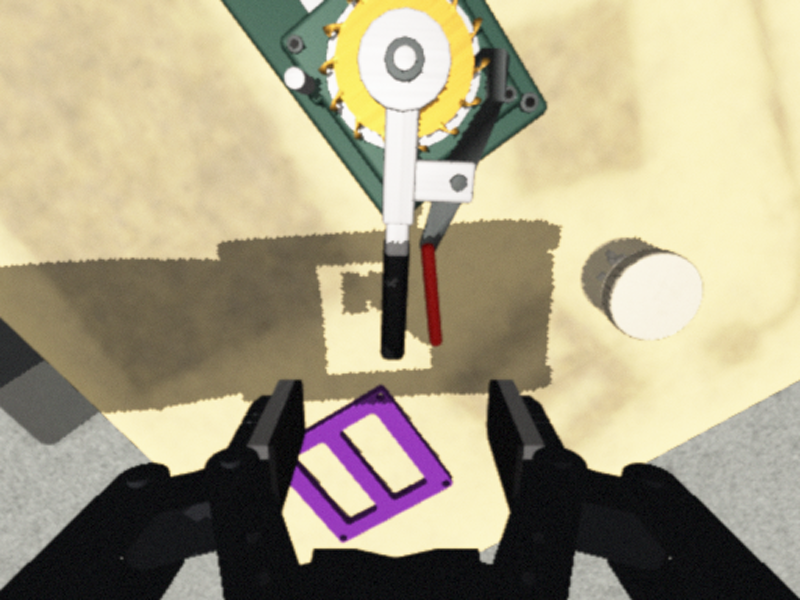

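Wrist view: the hub centre is at (404,58). The black grip runs from (396,245) to (393,357) and the red trigger from (428,245) to (435,343). The purple decoy is at (380,465) and the jar at (655,295).

```bash
python3 - <<'E'
from h import *
import json
m={k:np.array(v) for k,v in json.load(open("w1.json")).items()}
P=lambda u,v,z:ray("wrist",u*.64,v*.64,z,m)
hub=P(404,58,68);g0=P(396,245,51);g1=P(393,357,51);t0=P(428,247,51);t1=P(435,343,51)
print(hub,g0,g1,t0,t1)
mid=(g0+g1)/2;d=mid-hub;print("mid",mid,"r",np.hypot(*d[:2]),"ang",np.degrees(np.arctan2(d[1],d[0])),np.hypot(*(g0-hub)[:2]),np.hypot(*(g1-hub)[:2]))
for u,v,z in((380,388,0),(450,482,0),(655,295,49),(300,440,0)):print(P(u,v,z))
a=np.radians(np.degrees(np.arctan2(d[1],d[0])));u=np.array([np.cos(a),np.sin(a)]);tr=np.array([-u[1],u[0]])
s=manip.get_state();w,x,y,z=s["eef_rot"];X=np.array([x*x-y*y,2*x*y]);X/=np.hypot(*X);Y=np.array([X[1],-X[0]])
print("toolyaw",np.degrees(np.arctan2(X[1],X[0])),"need",np.degrees(a)+180)
tgt=hub[:2]+u*112+tr*8
for yaw in (np.degrees(a)+180,):
    print("tgt",tgt,"delta world",tgt-s["ee_pos"][:2],"in tool now",X@(tgt-s["ee_pos"][:2]),Y@(tgt-s["ee_pos"][:2]))
E
```

```text
[ 597.56832041 -153.21267895   68.        ] [ 545.75140758 -219.3459279    51.        ] [ 507.4668656  -269.57619902   51.        ] [ 558.43242657 -229.79385147   51.        ] [ 531.09869599 -276.21872844   51.        ]
mid [ 526.60913659 -244.46106346   51.        ] r 115.59183986886792 ang -127.87037384942012 84.01546924417016 147.16908969521617
[ 471.91082403 -303.12101394    0.        ]
[ 467.32074739 -396.56961501    0.        ]
[ 641.78535103 -322.80460555   49.        ]
[ 400.64168665 -303.34955219    0.        ]
toolyaw 54.21758299225112 need 52.12962615057988
tgt [ 535.12929773 -246.53667611] delta world [ 6.69518264 -2.54152194] in tool now 1.8529392231437054 6.917472125284933
```

Call:
{"op": "send_rows", "data": {"steps": [[0.06, 0.002, 0.007, 0.01, 2], [0.06, 0, 0, 0.018, 0], [0.06, 0, 0, 0.018, 0], [0.06, 0, 0, 0.018, 0], [0.06, 0, 0, 0.018, 0], [0.06, 0, 0, 0.016, 0], [0.06, 0, 0, 0.015, 0], [0.06, 0, 0, 0.01, 0], [0.06, 0, 0, 0.005, 0], [0.06, 0, 0, 0, 0]]}}

```text
t: 2.65
ee_pos: [534.5, -246.0, 22.2]
eef_rot: [-0.001, 0.898, 0.441, -0.001]
contact_force: [-0.5, 0.4, 0.1]
finger_gap: 60.2
grasp_force: 0.0
```

```bash
python3 - <<'E'
from h import *
s=manip.get_state();print(s["t"],s["ee_pos"],s["eef_rot"],s["joints"],s["contact_force"])
m=manip.camera_model("wrist");f=manip.grab_frame("wrist");cv2.imwrite("pics/w2.png",cv2.resize(f,(800,600),interpolation=cv2.INTER_CUBIC))
p=s["ee_pos"];print(proj("wrist",[p,p+[0,0,19]],m)/.64)
E
```

```text
2.65 [ 534.48758988 -245.95219148   22.15503822] [-9.79983046e-04  8.97711357e-01  4.40582607e-01 -5.71202347e-04] [-5.78322712e-01  4.83546425e-01  1.65335728e+00  2.28071710e-05
  1.00695746e+00  7.99656503e-02] [-0.49619963  0.38957783  0.06057913]
[[397.5509697  398.31817898]
 [397.76192148 431.57921713]]
```

View pics/w2.png

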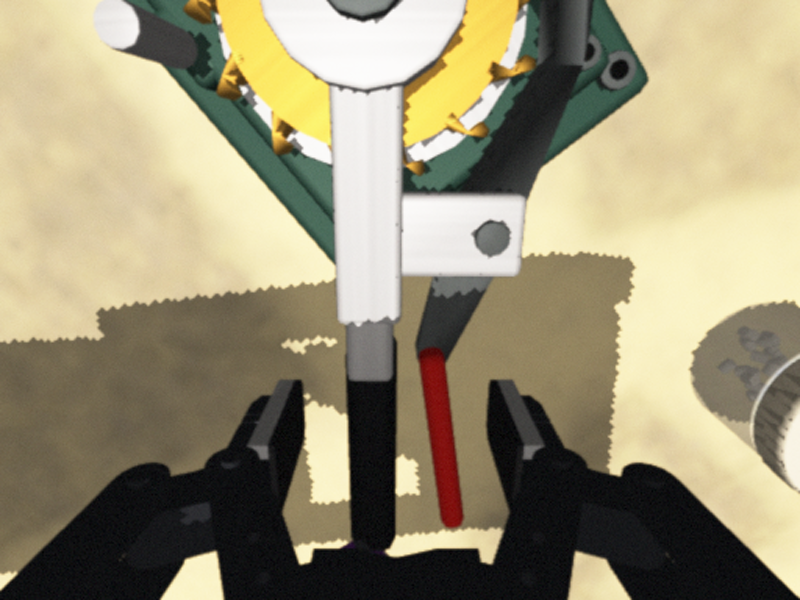

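The fingers straddle the grip (x 349–396) and trigger (up to 453), centred and parallel to the tool. I'll close with a limited opening, so that when the trigger jumps the centring fingers cannot drag the lever.

Call:
{"op": "send_rows", "data": {"steps": [[0.045, 0, 0, 0, 0], [0.035, 0, 0, 0, 0], [0.031, 0, 0, 0, 0], [0.029, 0, 0, 0, 0], [0.027, 0, 0, 0, 0], [0.027, 0, 0, 0, 0], [0.027, 0, 0, 0, 0], [0.027, 0, 0, 0, 0], [0.027, 0, 0, 0, 0], [0.027, 0, 0, 0, 0]]}}

```text
t: 3.53
ee_pos: [535.6, -246.4, 24.9]
eef_rot: [0.0, 0.897, 0.442, -0.0]
contact_force: [-2.4, 2.0, 7.7]
finger_gap: 27.7
grasp_force: 32.9
```

Call:
{"op": "send_rows", "data": {"steps": [[0.026, 0, 0.0005, 0, 0], [0.026, 0, 0.0005, 0, 0], [0.026, 0, 0.0005, 0, -0.4], [0.026, 0, 0.0005, 0, 0], [0.026, 0, 0.0005, 0, -0.4], [0.026, 0, 0.0005, 0, 0], [0.026, 0, 0, 0, -0.4], [0.026, 0, 0, 0, 0], [0.026, 0, 0, 0, 0], [0.026, 0, 0, 0, 0]]}}

```text
t: 4.37
ee_pos: [536.6, -247.1, 24.9]
eef_rot: [-0.001, 0.893, 0.451, -0.001]
contact_force: [-5.9, 3.6, 11.5]
finger_gap: 26.9
grasp_force: 37.0
```

```bash
cat > lv.py <<'E'
from h import *
s=manip.get_state();p=s["ee_pos"];w,x,y,z=s["eef_rot"];d=p[:2]-[597.57,-153.21]
print(s["t"],"yaw",np.degrees(np.arctan2(2*x*y,x*x-y*y)),"polar",np.degrees(np.arctan2(d[1],d[0]))%360-180,"r",np.hypot(*d),"gap",s["finger_gap"],s["grasp_force"],s["contact_force"],s["torque"])
E
python3 lv.py
```

```text
4.3667 yaw 53.60639291074741 polar 57.00109538751218 r 111.92455436287284 gap 26.92329710236641 37.049718825146556 [-5.93130195  3.62890601 11.54825606] [0.67801025 0.95883514 0.35837851]
```

Call:
{"op": "send_rows", "data": {"steps": [[0.026, 0, 0.0005, 0, -0.2], [0.026, 0, 0.0005, 0, -0.2], [0.026, 0, 0.0005, 0, -0.2], [0.026, 0, 0.0005, 0, -0.2], [0.026, 0, 0.0005, 0, -0.2], [0.026, 0, 0, 0, 0], [0.026, 0, 0, 0, 0], [0.026, 0, 0, 0, 0], [0.026, 0, 0, 0, 0], [0.026, 0, 0, 0, 0]]}}

```text
t: 5.2
ee_pos: [537.7, -247.8, 24.8]
eef_rot: [-0.003, 0.889, 0.458, -0.001]
contact_force: [-8.9, 6.5, 15.3]
finger_gap: 27.0
grasp_force: 35.8
```

```bash
python3 lv.py
```

```text
5.2 yaw 54.542758924204044 polar 57.6659519730801 r 111.96453400657437 gap 27.00876531888457 35.7665678858757 [-8.91763701  6.54587565 15.32943281] [0.92078895 1.2471665  0.05297604]
```

Call:
{"op": "send_rows", "data": {"steps": [[0.026, 0, 0.0005, -0.0005, -0.2], [0.026, 0, 0.0005, -0.0005, -0.2], [0.026, 0, 0.0005, -0.0005, -0.2], [0.026, 0, 0.0005, 0, -0.2], [0.026, 0, 0, 0, -0.2], [0.026, 0, 0, 0, 0], [0.026, 0, 0, 0, 0], [0.026, 0, 0, 0, 0], [0.026, 0, 0, 0, 0], [0.026, 0, 0, 0, 0]]}}

```text
t: 6.03
ee_pos: [538.3, -248.1, 24.8]
eef_rot: [-0.004, 0.885, 0.465, -0.002]
contact_force: [-8.6, 6.9, 9.7]
finger_gap: 26.9
grasp_force: 33.7
```

```bash
python3 lv.py
```

```text
6.0333 yaw 55.45370420196286 polar 58.00910742222362 r 111.92593610027245 gap 26.85652514483551 33.679777309298515 [-8.63050553  6.91927244  9.71789508] [ 0.83790392  1.24048945 -0.39739322]
```

Call:
{"op": "send_rows", "data": {"steps": [[0.026, 0, 0.0005, 0, 0], [0.026, 0, 0.0005, 0, 0], [0.026, 0, 0.0005, 0, 0], [0.026, 0, 0.0005, 0, 0], [0.026, 0, 0, 0, 0], [0.026, 0, 0, 0, 0], [0.026, 0, 0, 0, 0], [0.026, 0, 0, 0, 0], [0.026, 0, 0, 0, 0], [0.026, 0, 0, 0, 0]]}}

```text
t: 6.87
ee_pos: [539.0, -248.7, 24.7]
eef_rot: [-0.005, 0.885, 0.466, -0.003]
contact_force: [-11.0, 7.9, 12.1]
finger_gap: 27.0
grasp_force: 35.5
```

```bash
python3 lv.py
```

```text
6.8667 yaw 55.51017594133589 polar 58.44811598240872 r 112.00553108016119 gap 26.999439606439378 35.47226646915078 [-10.97629216   7.85394818  12.07010428] [ 1.05349417  1.54653531 -0.07703716]
```

Call:
{"op": "send_rows", "data": {"steps": [[0.026, 0, 0.0005, 0, -0.1], [0.026, 0, 0.0005, 0, -0.1], [0.026, 0, 0.0005, 0, -0.1], [0.026, 0, 0.0005, 0, -0.1], [0.026, 0, 0, 0, 0], [0.026, 0, 0, 0, 0], [0.026, 0, 0, 0, 0], [0.026, 0, 0, 0, 0], [0.026, 0, 0, 0, 0], [0.026, 0, 0, 0, 0]]}}

```text
t: 7.7
ee_pos: [540.5, -249.7, 24.7]
eef_rot: [-0.005, 0.883, 0.469, -0.003]
contact_force: [-11.0, 7.8, 12.0]
finger_gap: 26.5
grasp_force: 35.5
```

```bash
python3 lv.py
```

```text
7.7 yaw 55.97218861618388 polar 59.39431326439973 r 112.08028754349492 gap 26.54827306373743 35.54426455870271 [-10.99279073   7.8064382   11.98569847] [1.15109852 1.68448755 0.13926069]
```

Call:
{"op": "send_rows", "data": {"steps": [[0.026, 0, 0.0005, 0, -0.3], [0.026, 0, 0.0005, 0, -0.3], [0.026, 0, 0.0005, 0, -0.3], [0.026, 0, 0, 0, 0], [0.026, 0, 0, 0, 0], [0.026, 0, 0, 0, 0], [0.026, 0, 0, 0, 0], [0.026, 0, 0, 0, 0], [0.026, 0, 0, 0, 0], [0.026, 0, 0, 0, 0]]}}

```text
t: 8.53
ee_pos: [542.2, -250.6, 24.8]
eef_rot: [-0.005, 0.879, 0.477, -0.002]
contact_force: [-9.7, 7.5, 11.7]
finger_gap: 26.7
grasp_force: 34.2
```

```bash
python3 lv.py
```

```text
8.5333 yaw 56.92687447858117 polar 60.39920459827286 r 112.03132324135788 gap 26.675361854397213 34.20328843407333 [-9.745328    7.52434014 11.73260245] [1.03329447 1.31216925 0.39043338]
```

Call:
{"op": "send_rows", "data": {"steps": [[0.025, 0, 0, 0, 0], [0.025, 0, 0, 0, 0], [0.025, 0, 0, 0, 0], [0.025, 0, 0, 0, 0], [0.025, 0, 0, 0, 0], [0.025, 0, 0, 0, 0], [0.025, 0, 0, 0, 0], [0.025, 0, 0, 0, 0], [0.025, 0, 0, 0, 0], [0.025, 0, 0, 0, 0]]}}

```text
t: 9.37
ee_pos: [542.0, -250.4, 24.8]
eef_rot: [-0.005, 0.879, 0.477, -0.003]
contact_force: [-10.0, 8.1, 11.5]
finger_gap: 25.9
grasp_force: 40.8
```

```bash
python3 lv.py
```

```text
9.3667 yaw 56.9637853424756 polar 60.26616860722311 r 111.97683926968779 gap 25.918235474213056 40.8394012413919 [-10.0043202    8.14390618  11.52252224] [1.16034478 1.44322414 0.51989368]
```

Grip force rises steadily with command and shows no collapse, so the trigger is still hooked. A lower squeeze (about 30 N) will keep the jump small while I pull in 1 mm steps.

Call:
{"op": "send_rows", "data": {"steps": [[0.0275, 0, 0.0005, 0, -0.3], [0.0275, 0, 0.0005, 0, -0.3], [0.0275, 0, 0, 0, 0], [0.0275, 0, 0, 0, 0], [0.0275, 0, 0, 0, 0], [0.0275, 0, 0, 0, 0], [0.0275, 0, 0, 0, 0], [0.0275, 0, 0, 0, 0], [0.0275, 0, 0, 0, 0], [0.0275, 0, 0, 0, 0]]}}

```text
t: 10.2
ee_pos: [543.3, -251.3, 24.7]
eef_rot: [-0.005, 0.877, 0.481, -0.002]
contact_force: [-8.6, 7.4, 9.8]
finger_gap: 27.5
grasp_force: 26.2
```

```bash
python3 lv.py
```

```text
10.2 yaw 57.46250284828796 polar 61.044068652576755 r 112.05859015708508 gap 27.533055056414593 26.168442755006254 [-8.6465448   7.37227874  9.78704501] [0.99591771 1.23915055 0.08358877]
```

Call:
{"op": "send_rows", "data": {"steps": [[0.0265, 0, 0, 0, 0], [0.0265, 0, 0, 0, 0], [0.0265, 0, 0.0005, 0, -0.2], [0.0265, 0, 0.0005, 0, -0.2], [0.0265, 0, 0, 0, 0], [0.0265, 0, 0, 0, 0], [0.0265, 0, 0, 0, 0], [0.0265, 0, 0, 0, 0], [0.0265, 0, 0, 0, 0], [0.0265, 0, 0, 0, 0]]}}

```text
t: 11.03
ee_pos: [543.8, -251.5, 24.7]
eef_rot: [-0.005, 0.875, 0.484, -0.002]
contact_force: [-8.8, 7.9, 11.5]
finger_gap: 27.0
grasp_force: 28.9
```

Call:
{"op": "send_rows", "data": {"steps": [[0.026, 0, 0, 0, 0], [0.026, 0, 0.0005, 0, -0.2], [0.026, 0, 0.0005, 0, -0.2], [0.026, 0, 0, 0, -0.1], [0.026, 0, 0, 0, 0], [0.026, 0, 0, 0, 0], [0.026, 0, 0, 0, 0], [0.026, 0, 0, 0, 0], [0.026, 0, 0, 0, 0], [0.026, 0, 0, 0, 0]]}}

```text
t: 11.87
ee_pos: [544.4, -251.8, 24.8]
eef_rot: [-0.005, 0.873, 0.488, -0.002]
contact_force: [-10.5, 8.5, 12.6]
finger_gap: 26.9
grasp_force: 31.1
```

Call:
{"op": "send_rows", "data": {"steps": [[0.026, 0, 0.0005, 0, -0.2], [0.026, 0, 0.0005, 0, -0.2], [0.026, 0, 0, 0, -0.1], [0.026, 0, 0, 0, 0], [0.026, 0, 0, 0, 0], [0.026, 0, 0, 0, 0], [0.026, 0, 0, 0, 0], [0.026, 0, 0, 0, 0], [0.026, 0, 0, 0, 0], [0.026, 0, 0, 0, 0]]}}

```text
t: 12.7
ee_pos: [545.1, -252.2, 24.7]
eef_rot: [-0.006, 0.871, 0.491, -0.002]
contact_force: [-10.9, 8.1, 11.6]
finger_gap: 26.8
grasp_force: 30.0
```

```bash
python3 lv.py
```

```text
12.7 yaw 58.867753351229794 polar 62.08538275509136 r 112.03049786025466 gap 26.774677296338776 30.015916074626148 [-10.92627984   8.13952529  11.59517903] [1.22742749 1.56304039 0.16641486]
```

Call:
{"op": "send_rows", "data": {"steps": [[0.0255, 0, 0.0005, 0, -0.2], [0.0255, 0, 0.0005, 0, -0.2], [0.0255, 0, 0, 0, -0.1], [0.0255, 0, 0, 0, 0], [0.0255, 0, 0, 0, 0], [0.0255, 0, 0, 0, 0], [0.0255, 0, 0, 0, 0], [0.0255, 0, 0, 0, 0], [0.0255, 0, 0, 0, 0], [0.0255, 0, 0, 0, 0]]}}

```text
t: 13.53
ee_pos: [547.2, -253.5, 24.6]
eef_rot: [-0.004, 0.869, 0.495, -0.002]
contact_force: [-7.5, 6.4, 7.7]
finger_gap: 25.6
grasp_force: 6.5
```

The trigger gave: grip force fell from 30 to 6.5 N. I'll close it home while backing off, then begin easing the lever back.

Call:
{"op": "send_rows", "data": {"steps": [[0.024, 0, -0.0015, 0, 0], [0.0225, 0, -0.0015, 0, 0.3], [0.021, 0, -0.0015, 0, 0.5], [0.019, 0, -0.0015, 0, 0.5], [0.018, 0, -0.001, 0, 0.5], [0.018, 0, -0.001, 0, 0.5], [0.018, 0, -0.001, 0, 0.5], [0.018, 0, -0.001, 0, 0.5], [0.018, 0, -0.001, 0, 0.5], [0.018, 0, -0.001, 0, 0.5]]}}

```text
t: 14.37
ee_pos: [536.9, -247.3, 25.0]
eef_rot: [-0.004, 0.887, 0.462, -0.002]
contact_force: [-8.9, 6.9, 10.3]
finger_gap: 19.7
grasp_force: 58.1
```

```bash
python3 lv.py
```

```text
14.3667 yaw 55.0505276222201 polar 57.185924726501014 r 111.9024509058946 gap 19.688126190251374 58.091155886650085 [-8.86202436  6.87108346 10.30502485] [1.06699204 1.20557651 0.1352156 ]
```

Call:
{"op": "send_rows", "data": {"steps": [[0.019, 0, -0.0031, 0, 1.6], [0.019, 0, -0.0031, 0, 1.6], [0.019, 0, -0.0031, 0, 1.6], [0.019, 0, -0.0031, 0, 1.6], [0.019, 0, -0.0031, 0, 1.6], [0.019, 0.0001, -0.0031, 0, 1.6], [0.019, 0, -0.0031, 0, 1.6], [0.019, 0.0001, -0.0031, 0, 1.6], [0.019, 0, -0.0031, 0, 1.6], [0.019, 0.0001, -0.0031, 0, 1.6]]}}

```text
t: 15.2
ee_pos: [513.9, -227.2, 25.0]
eef_rot: [-0.003, 0.942, 0.334, -0.003]
contact_force: [-10.2, 3.2, 10.2]
finger_gap: 19.6
grasp_force: 57.6
```

```bash
python3 lv.py
```

```text
15.2 yaw 39.08250615795363 polar 41.49347341558922 r 111.72601073000143 gap 19.573320859825852 57.63896048069 [-10.19830978   3.23334431  10.19744254] [0.79718783 1.41933529 0.57848944]
```

Call:
{"op": "send_rows", "data": {"steps": [[0.019, 0, -0.0031, 0, 1.6], [0.019, 0, -0.0031, 0, 1.6], [0.019, 0, -0.0031, 0, 1.6], [0.019, 0, -0.0031, 0, 1.6], [0.019, 0, -0.0031, 0, 1.6], [0.019, 0.0001, -0.0031, 0, 1.6], [0.019, 0, -0.0031, 0, 1.6], [0.019, 0.0001, -0.0031, 0, 1.6], [0.019, 0, -0.0031, 0, 1.6], [0.019, 0.0001, -0.0031, 0, 1.6]]}}

```text
t: 16.03
ee_pos: [496.7, -201.0, 25.0]
eef_rot: [-0.003, 0.98, 0.2, -0.005]
contact_force: [-13.1, 2.6, 13.3]
finger_gap: 19.6
grasp_force: 57.5
```

```bash
python3 lv.py
```

```text
16.0333 yaw 23.08940945803568 polar 25.326806925294335 r 111.64126306418576 gap 19.569725932497224 57.459864020347595 [-13.05205612   2.62037982  13.33002823] [0.65973332 1.83785528 0.5601648 ]
```

Call:
{"op": "send_rows", "data": {"steps": [[0.019, -0.0002, -0.0031, -0.0002, 1.6], [0.019, -0.0002, -0.0031, -0.0002, 1.6], [0.019, -0.0002, -0.0031, -0.0002, 1.6], [0.019, -0.0002, -0.0031, -0.0002, 1.6], [0.019, -0.0002, -0.0031, -0.0002, 1.6], [0.019, -0.0002, -0.0031, -0.0002, 1.6], [0.019, -0.0002, -0.0031, -0.0002, 1.6], [0.019, -0.0002, -0.0031, -0.0002, 1.6], [0.019, -0.0002, -0.0031, -0.0002, 1.6], [0.019, -0.0002, -0.0031, -0.0002, 1.6]]}}

```text
t: 16.87
ee_pos: [487.3, -170.4, 25.1]
eef_rot: [-0.003, 0.998, 0.061, -0.003]
contact_force: [-2.6, 5.3, -2.5]
finger_gap: 19.5
grasp_force: 56.3
```

```bash
python3 lv.py
```

```text
16.8667 yaw 6.979051501226742 polar 8.874129855388418 r 111.56083418306338 gap 19.516286676061743 56.280341148376465 [-2.59490591  5.2962124  -2.4638713 ] [0.97528657 0.23534867 0.32416445]
```

Call:
{"op": "send_rows", "data": {"steps": [[0.019, 0, -0.0031, 0, 1.6], [0.019, 0, -0.0031, 0, 1.6], [0.019, 0, -0.0031, 0, 1.6], [0.019, 0, -0.0031, 0, 1.6], [0.019, 0, -0.0031, 0, 1.6], [0.019, 0, -0.0031, 0, 1.6], [0.019, 0, -0.0031, 0, 1.6], [0.019, 0, -0.003, 0, 1.5], [0.019, 0, -0.003, 0, 1.5], [0.019, 0, -0.003, 0, 1.5]]}}

```text
t: 17.7
ee_pos: [486.8, -139.6, 25.1]
eef_rot: [-0.003, 0.997, -0.076, -0.005]
contact_force: [-5.7, 5.7, 2.4]
finger_gap: 19.2
grasp_force: 56.2
```

```bash
python3 lv.py
```

```text
17.7 yaw -8.7089447647921 polar -7.01652221833541 r 111.58931247284218 gap 19.212180105179982 56.15670561790466 [-5.74301315  5.73894608  2.41238475] [1.10369598 0.57130867 0.31417733]
```

Call:
{"op": "send_rows", "data": {"steps": [[0.019, 0, -0.0015, 0, 0.7], [0.019, 0, -0.0015, 0, 0.7], [0.019, 0, -0.0015, 0, 0.7], [0.019, 0, -0.0015, 0, 0.7], [0.019, 0, -0.001, 0, 0.5], [0.019, 0, -0.001, 0, 0.5], [0.019, 0, -0.001, 0, 0.5], [0.019, 0, -0.0005, 0, 0.2], [0.019, 0, 0, 0, 0], [0.019, 0, 0, 0, 0]]}}

```text
t: 18.53
ee_pos: [488.3, -130.5, 25.1]
eef_rot: [-0.002, 0.993, -0.115, -0.005]
contact_force: [-6.1, 5.8, 0.5]
finger_gap: 19.6
grasp_force: 55.8
```

```bash
python3 lv.py
```

```text
18.5333 yaw -13.173851763105288 polar -11.741058053448882 r 111.63812211812126 gap 19.63161070448441 55.756006836891174 [-6.14393097  5.75174822  0.53621286] [0.9541911  0.73386249 0.0639698 ]
```

Call:
{"op": "send_rows", "data": {"steps": [[0.019, 0, -0.001, 0, 0.5], [0.019, 0, -0.001, 0, 0.5], [0.019, 0, -0.001, 0, 0.5], [0.019, 0, -0.0005, 0, 0.2], [0.019, 0, -0.0005, 0, 0.2], [0.019, 0, 0, 0, 0], [0.019, 0, 0, 0, 0], [0.019, 0, 0, 0, 0], [0.019, 0, 0, 0, 0], [0.019, 0, 0, 0, 0]]}}

```text
t: 19.37
ee_pos: [488.7, -130.4, 25.0]
eef_rot: [0.001, 0.992, -0.129, -0.005]
contact_force: [-9.1, -5.8, -0.7]
finger_gap: 19.3
grasp_force: 49.4
```

```bash
python3 lv.py
```

```text
19.3667 yaw -14.83281790709256 polar -11.823010712451378 r 111.24307047523043 gap 19.27062760123506 49.36502516269684 [-9.14309752 -5.8203912  -0.68486873] [-0.83396613  1.16718403  0.79220498]
```

At the stop: the force has flipped sign and the lever no longer moves. I'll relax, open and rise.

Call:
{"op": "send_rows", "data": {"steps": [[0.019, 0, 0.001, 0, -0.5], [0.019, 0, 0.0005, 0, 0], [0.022, 0, 0, 0, 0], [0.03, 0, 0, 0, 0], [0.045, 0, 0, 0, 0], [0.06, 0, 0, 0, 0], [0.06, 0, 0, 0, 0], [0.06, 0, 0, 0, 0], [0.06, 0, 0, -0.015, 0], [0.06, 0, 0, -0.03, 0]]}}

```text
t: 20.2
ee_pos: [490.3, -129.5, 69.0]
eef_rot: [-0.001, 0.992, -0.127, -0.004]
contact_force: [0.3, -0.6, -1.3]
finger_gap: 59.9
grasp_force: 0.0
```

Call:
{"op": "send_rows", "data": {"steps": [[0.06, 0, 0, -0.03, 0], [0.06, 0, 0, -0.03, 0], [0.04, 0.013, -0.015, -0.03, -2], [0.04, 0.013, -0.015, -0.02, -2], [0.026, 0.013, -0.015, -0.01, -2], [0.026, 0.013, -0.015, 0, -2], [0.026, 0.013, -0.015, 0, -2], [0.026, 0.013, -0.015, 0, -2], [0.026, 0, -0.015, 0, -1.5], [0.026, 0, 0, 0, 0]]}}

```text
t: 21.03
ee_pos: [586.5, -37.8, 192.0]
eef_rot: [-0.001, 1.0, -0.008, 0.0]
contact_force: [0.3, -0.9, 0.4]
finger_gap: 26.2
grasp_force: 0.0
```

```bash
python3 lv.py; python3 - <<'E'
from h import *
import json
s=manip.get_state();print(s["ee_pos"])
m=manip.camera_model("wrist");f=manip.grab_frame("wrist");cv2.imwrite("w3_raw.png",f);cv2.imwrite("pics/w3.png",cv2.resize(f,(800,600),interpolation=cv2.INTER_CUBIC))
json.dump({k:np.array(v).tolist() for k,v in m.items()},open("w3.json","w"))
E
```

```text
21.0333 yaw -0.8682756167087506 polar -84.51528924717452 r 115.96224807578832 gap 26.150706850833004 0.0 [ 0.27816218 -0.92068139  0.38914815] [-0.02019668  0.00187275 -0.03250795]
[586.48631326 -37.77865735 192.00355865]
```

View pics/w3.png

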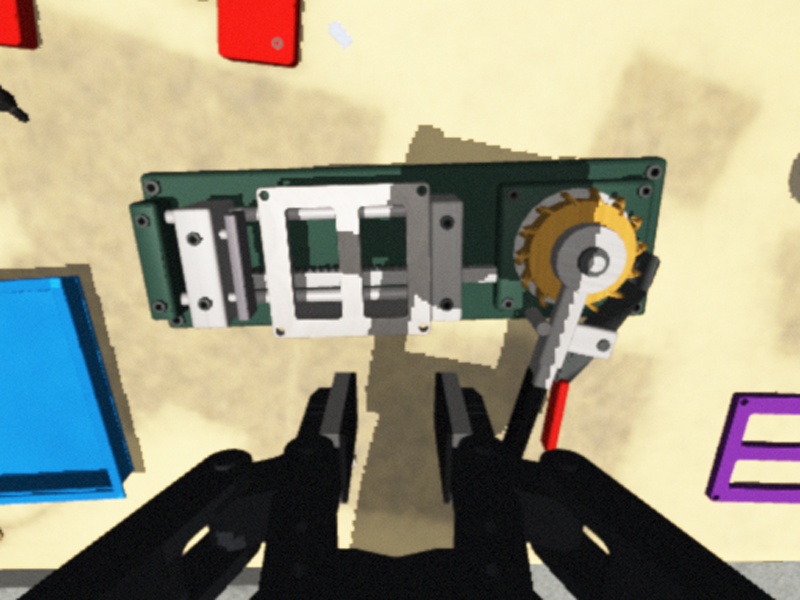

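Wrist view: the lever is back and the jaws are open, with the pad at (238,265) clear of the tray half. The grey frame's corners are at (259,189), (428,183), (432,332), (275,336), and its bar runs from (347,205) to (350,318). The grey frame in the jaws fits the description. The purple one on the bench (760,445) does not.

```bash
python3 - <<'E'
from h import *
import json
m={k:np.array(v) for k,v in json.load(open("w3.json")).items()}
P=lambda u,v,z:ray("wrist",u*.64,v*.64,z,m)
for a in((259,189),(428,183),(432,332),(275,336),(347,206),(350,318)):print(a,P(*a,53).round(1))
c=sum(P(*a,53) for a in((259,189),(428,183),(432,332),(275,336)))/4;print("c",c)
t=[P(u,v,28) for u,v in((78,279),(127,495))];print("tray right side",t)
f=cv2.imread("w3_raw.png");cv2.imwrite("pics/crop.png",cv2.resize(f[100:240,120:310],(760,560),interpolation=cv2.INTER_CUBIC))
E
```

```text
(259, 189) [641.5  39.9  53. ]
(428, 183) [643.3 -56.7  53. ]
(432, 332) [551.5 -59.8  53. ]
(275, 336) [550.2  39.5  53. ]
(347, 206) [631.1 -10.   53. ]
(350, 318) [561.7  -8.5  53. ]
c [596.6261963   -9.27591786  53.        ]
tray right side [array([582.56113596, 173.23109752,  28.        ]), array([407.08976494, 174.97817517,  28.        ])]
```

View pics/crop.png

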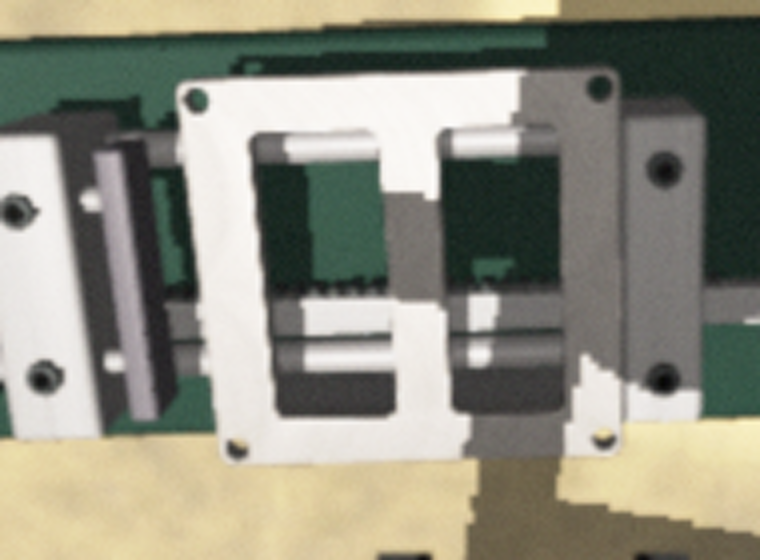

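Call:
{"op": "send_rows", "data": {"steps": [[0.026, 0.005, -0.014, 0.01, 0], [0.026, 0.005, -0.0145, 0.03, 0], [0.026, 0, 0, 0.03, 0], [0.026, 0, 0, 0.03, 0], [0.026, 0, 0, 0.02, 0], [0.026, 0, 0, 0.015, 0], [0.026, 0, 0, 0.01, 0], [0.026, 0, 0, 0.01, 0], [0.026, 0, 0, 0.005, 0], [0.026, 0, 0, 0, 0]]}}

```text
t: 21.92
ee_pos: [595.7, -12.6, 31.1]
eef_rot: [-0.0, 1.0, -0.01, -0.001]
contact_force: [-0.8, -0.1, 0.2]
finger_gap: 25.7
grasp_force: 0.0
```

Call:
{"op": "send_rows", "data": {"steps": [[0.02, 0, 0, 0, 0], [0.015, 0, 0, 0, 0], [0.012, 0, 0, 0, 0], [0.008, 0, 0, 0, 0], [0.005, 0, 0, 0, 0], [0.005, 0, 0, 0, 0], [0.005, 0, 0, 0, 0], [0.005, 0, 0, 0, 0], [0.005, 0, 0, 0, 0], [0.005, 0, 0, 0, 0]]}}

```text
t: 22.75
ee_pos: [597.2, -9.8, 33.0]
eef_rot: [-0.002, 1.0, -0.009, 0.001]
contact_force: [1.8, 7.7, -1.6]
finger_gap: 11.5
grasp_force: 58.2
```

```bash
python3 lv.py
```

```text
22.75 yaw -1.0227057951979694 polar -89.85643666455584 r 143.45425489455212 gap 11.513154335198097 58.20556819438934 [ 1.78095396  7.69665659 -1.57430211] [ 1.15825863 -0.14080103  0.29503996]
```

Gripped, but the fingertips sit 12 mm below the part's underside, so it could not be laid flat on the floor. I'll regrip higher, with the tips about 1 mm above the underside.

Call:
{"op": "send_rows", "data": {"steps": [[0.012, 0, -0.0025, 0, 0], [0.026, 0, 0, 0, 0], [0.026, 0, 0, 0, 0], [0.026, 0, 0, -0.007, 0], [0.026, 0, 0, -0.0065, 0], [0.026, 0, 0, 0, 0], [0.018, 0, 0, 0, 0], [0.012, 0, 0, 0, 0], [0.005, 0, 0, 0, 0], [0.005, 0, 0, 0, 0]]}}

```text
t: 23.58
ee_pos: [596.8, -9.1, 46.4]
eef_rot: [-0.001, 1.0, -0.009, 0.0]
contact_force: [-1.7, 3.6, 6.0]
finger_gap: 10.7
grasp_force: 60.0
```

Call:
{"op": "send_rows", "data": {"steps": [[0.005, 0, 0, 0, 0], [0.005, 0, 0, 0, 0], [0.005, 0, 0, 0, 0], [0.005, 0, 0, 0, 0], [0.005, 0, -0.001, 0, 0], [0.005, 0, 0, -0.002, 0], [0.005, 0, 0, -0.003, 0], [0.005, 0, 0, -0.005, 0], [0.005, 0, 0, -0.005, 0], [0.005, 0, 0, 0, 0]]}}

```text
t: 24.42
ee_pos: [597.1, -9.1, 61.5]
eef_rot: [0.0, 1.0, -0.009, 0.001]
contact_force: [0.5, 1.1, -1.6]
finger_gap: 11.0
grasp_force: 59.1
```

```bash
python3 lv.py
```

```text
24.4167 yaw -1.0845130211105434 polar -89.82369768466137 r 144.14337143702 gap 11.025159568939543 59.086026549339294 [ 0.49712528  1.07715183 -1.59459796] [ 0.04511801 -0.03270201 -0.05756397]
```

Call:
{"op": "send_rows", "data": {"steps": [[0.005, 0, 0, -0.01, 0], [0.005, 0, 0, -0.02, 0], [0.005, 0, 0, -0.02, 0], [0.005, -0.003, -0.007, -0.02, 0], [0.005, -0.007, -0.016, 0, 0], [0.005, -0.01, -0.024, 0, 0], [0.005, -0.01, -0.024, 0, 0], [0.005, -0.01, -0.024, 0, 0], [0.005, -0.01, -0.024, 0, 0], [0.005, -0.01, -0.024, 0, 0]]}}

```text
t: 25.25
ee_pos: [538.5, 136.2, 131.0]
eef_rot: [-0.0, 1.0, -0.01, 0.0]
contact_force: [0.3, 0.3, -0.0]
finger_gap: 10.9
grasp_force: 59.1
```

Call:
{"op": "send_rows", "data": {"steps": [[0.005, -0.01, -0.024, 0, 0], [0.005, -0.01, -0.024, 0, 0], [0.005, -0.01, -0.024, 0, 0], [0.005, -0.01, -0.024, 0, 0], [0.005, -0.01, -0.02, 0, 0], [0.005, -0.005, -0.016, 0, 0], [0.005, 0, 0, 0, 0], [0.005, 0, 0, 0, 0], [0.005, 0, 0, 0, 0], [0.005, 0, 0, 0, 0]]}}

```text
t: 26.08
ee_pos: [486.9, 267.4, 130.5]
eef_rot: [0.0, 1.0, -0.01, 0.0]
contact_force: [0.5, -0.3, -0.7]
finger_gap: 10.3
grasp_force: 59.1
```

```bash
python3 - <<'E'
from h import *
s=manip.get_state();p=s["ee_pos"];print(s["t"],p,s["eef_rot"],s["finger_gap"],s["contact_force"])
m=manip.camera_model("wrist");f=manip.grab_frame("wrist");t=manip.grab_frame("top");sd=manip.grab_frame("side")
cv2.imwrite("pics/w4.png",np.hstack([cv2.resize(f,(480,360)),cv2.resize(sd[215:330,150:290],(320,360),interpolation=cv2.INTER_CUBIC)]))
hs=cv2.cvtColor(f,cv2.COLOR_BGR2HSV);k=cv2.inRange(hs,(95,120,60),(115,255,255));
c=max(cv2.findContours(k,cv2.RETR_EXTERNAL,cv2.CHAIN_APPROX_SIMPLE)[0],key=cv2.contourArea)
q=c.reshape(-1,2);print([ (a.tolist(),ray("wrist",*a,28,m).round().tolist()) for a in (q[q.sum(1).argmin()],q[q.sum(1).argmax()],q[(q[:,0]-q[:,1]).argmax()],q[(q[:,0]-q[:,1]).argmin()])])
E
```

```text
26.0833 [486.90265337 267.41253567 130.50723222] [ 1.61346519e-04  9.99950606e-01 -9.93655167e-03  1.54189729e-04] 10.297703377397783 [ 0.54845564 -0.31490664 -0.6651435 ]
[([1, 91], [570.0, 456.0, 28.0]), ([354, 169], [504.0, 185.0, 28.0]), ([358, 66], [582.0, 189.0, 28.0]), ([54, 291], [391.0, 457.0, 28.0])]
```

View pics/w4.png

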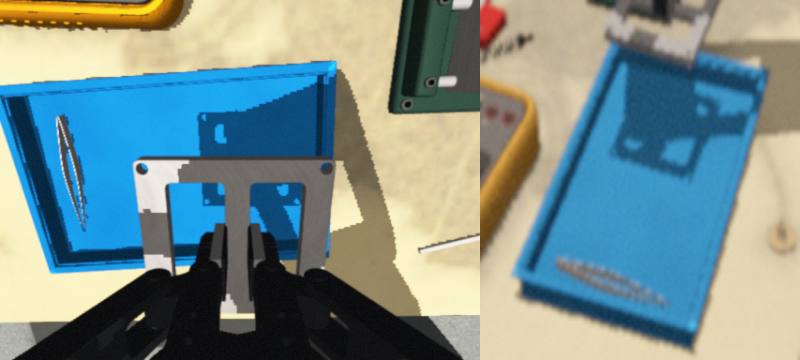

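The tray half hangs level over the near half of the blue tray (shadow inside). The tweezers, at left (60–85, 115–230), are well clear. Lowering.

Call:
{"op": "send_rows", "data": {"steps": [[0.005, 0, 0, 0.01, -1], [0.005, 0, 0, 0.02, -1], [0.005, 0, 0, 0.025, -1], [0.005, 0, 0, 0.025, 0], [0.005, 0, 0, 0.015, 0], [0.005, 0, 0, 0.01, 0], [0.005, 0, 0, 0.006, 0], [0.005, 0, 0, 0.004, 0], [0.005, 0, 0, 0.002, 0], [0.005, 0, 0, 0, 0]]}}

```text
t: 27.07
ee_pos: [487.0, 268.4, 13.7]
eef_rot: [-0.0, 1.0, 0.017, 0.001]
contact_force: [-0.3, -0.5, -0.9]
finger_gap: 10.7
grasp_force: 59.1
```

Call:
{"op": "send_rows", "data": {"steps": [[0.005, 0, 0, 0.001, 0], [0.005, 0, 0, 0.001, 0], [0.005, 0, 0, 0.001, 0], [0.005, 0, 0, 0.001, 0], [0.005, 0, 0, 0.001, 0], [0.005, 0, 0, 0.001, 0], [0.005, 0, 0, 0, 0], [0.005, 0, 0, 0, 0], [0.005, 0, 0, 0, 0], [0.005, 0, 0, 0, 0]]}}

```text
t: 27.9
ee_pos: [486.5, 268.3, 7.3]
eef_rot: [-0.0, 1.0, 0.017, 0.0]
contact_force: [-0.0, 0.1, -0.9]
finger_gap: 10.7
grasp_force: 59.1
```

Call:
{"op": "send_rows", "data": {"steps": [[0.005, 0, 0, 0.0005, 0], [0.005, 0, 0, 0.0005, 0], [0.005, 0, 0, 0.0005, 0], [0.005, 0, 0, 0.0005, 0], [0.005, 0, 0, 0.0005, 0], [0.005, 0, 0, 0, 0], [0.005, 0, 0, 0, 0], [0.005, 0, 0, 0, 0], [0.005, 0, 0, 0, 0], [0.005, 0, 0, 0, 0]]}}

```text
t: 28.73
ee_pos: [486.4, 268.3, 4.8]
eef_rot: [-0.0, 1.0, 0.017, -0.0]
contact_force: [0.7, -0.9, -0.6]
finger_gap: 10.8
grasp_force: 59.1
```

Call:
{"op": "send_rows", "data": {"steps": [[0.005, 0, 0, 0.0005, 0], [0.005, 0, 0, 0.0005, 0], [0.005, 0, 0, 0.0005, 0], [0.005, 0, 0, 0, 0], [0.005, 0, 0, 0, 0], [0.005, 0, 0, 0, 0], [0.005, 0, 0, 0, 0], [0.005, 0, 0, 0, 0], [0.005, 0, 0, 0, 0], [0.005, 0, 0, 0, 0]]}}

```text
t: 29.57
ee_pos: [486.6, 268.3, 4.3]
eef_rot: [0.0, 1.0, 0.017, -0.0]
contact_force: [-2.4, -1.3, 6.4]
finger_gap: 11.1
grasp_force: 60.0
```

Touched down gently (about 7 N upward). Opening slowly, then rising.

Call:
{"op": "send_rows", "data": {"steps": [[0.005, 0, 0, -0.0005, 0], [0.012, 0, 0, 0, 0], [0.014, 0, 0, 0, 0], [0.018, 0, 0, 0, 0], [0.024, 0, 0, 0, 0], [0.026, 0, 0, 0, 0], [0.026, 0, 0, -0.003, 0], [0.026, 0, 0, -0.01, 0], [0.026, 0, 0, -0.02, 0], [0.026, 0, 0, -0.03, 0]]}}

```text
t: 30.4
ee_pos: [484.0, 267.3, 65.4]
eef_rot: [0.001, 1.0, 0.017, -0.003]
contact_force: [0.5, 0.1, 0.4]
finger_gap: 26.2
grasp_force: 0.0
```

Call:
{"op": "send_rows", "data": {"steps": [[0.026, 0, 0, -0.03, 0], [0.026, 0, 0, -0.03, 0], [0.026, -0.01, 0, -0.03, 0], [0.026, -0.02, 0, -0.02, 0], [0.026, -0.02, 0, 0, 0], [0.026, -0.02, 0, 0, 0], [0.026, -0.02, 0, 0, 0], [0.026, 0, 0, 0, 0], [0.026, 0, 0, 0, 0], [0.026, 0, 0, 0, 0]]}}

```text
t: 31.23
ee_pos: [397.4, 265.5, 177.7]
eef_rot: [-0.0, 1.0, 0.017, 0.001]
contact_force: [-0.3, -2.2, 0.8]
finger_gap: 26.0
grasp_force: 0.0
```

```bash
python3 - <<'E'
from h import *
s=manip.get_state();print(s["t"],s["ee_pos"],s["contact_force"])
f=manip.grab_frame("wrist");sd=manip.grab_frame("side")
cv2.imwrite("pics/w5.png",np.hstack([cv2.resize(f,(480,360)),cv2.resize(sd[120:330,150:300],(320,448),interpolation=cv2.INTER_CUBIC)[88:]]))
E
```

```text
31.2333 [397.44364416 265.49346616 177.65049591] [-0.28590819 -2.20274753  0.78661344]
```

View pics/w5.png

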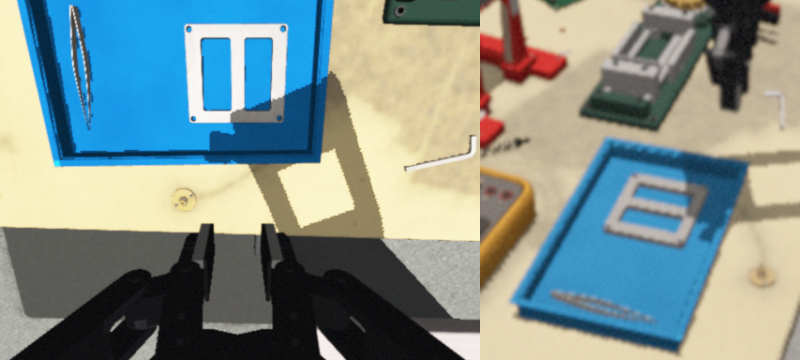

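The tray half lies flat on the blue tray's floor at (235,73), clear of the walls and of the tweezers at (80,70). The gripper touches nothing.

```bash
python3 -c "
from station import manip
print(manip.hand_in())"
```

```text
the job is handed in; nothing more can be done
None
```

The job is handed in at about 31 s: the pawl came free, the lever was eased back to its stop with the trigger squeezed, and the tray half lies flat in the blue tray clear of the tweezers; the one uncertainty is that the lever jumped about 2.5 mm when the trigger gave, close to the roughly 2 mm crush limit, and I could not measure exactly how far past the release point it went.

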